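# Seal the fume extractor and draw its spark filter for inspection

### The job

The bench fume extractor's spark filter is due for inspection: first seal the inlet by putting the black closing cap over the round inlet spigot, rim down and fully home. Then swing the service flap right up past upright so that it stays open, draw the filter plate hidden under it straight up out of its slot by its grip, and carry it over to the drip tray. Finish still holding it in the gripper, upright and still, clear above the middle of the tray and in line with the tray's long side, with the cap left on and the flap left open; leave the tray, the hose coupling and the bending former where they lie.

Things in the scene. Friction and masses are not known exactly. Their poses are not given: they have to be found in the camera images.
- extractor: Bench fume extractor, fixed metal box 360 x 360 x 180 mm; origin: centre of its underside, on the bench; x from its front (robot side) to its back, y to the left along its front. On its flat top (180 mm): the inlet spigot front right (x -90, y -110 mm), the service flap front left (x -172 to -15, y -40 to 160), a flush grille behind.
- inlet (a point): Centre of the open mouth of the inlet spigot, a steel tube standing up from the extractor's top: outer diameter 60 mm (tapered to 56 mm over the last 6 mm), mouth 22 mm above the top. Axes as the extractor's.
- cap: Black closing cap, 73 mm across, 22 mm high, open below, inside 66 mm across and 18 mm deep, goes over the spigot; upright grip bar on top, 54 mm long (x), 10 mm thick (y), 22 to 48 mm above the rim. 0.12 kg. Origin: centre of the rim's underside, z up. Lies rim down on the bench. Fully home its inner top rests on the spigot: origin 18 mm below point inlet.
- cap_grip (a point): Point to grip the cap: middle of its grip bar, 36 mm above the rim. Axes as the cap's: bar along x, pinch it along y.
- flap (a joint): Angle of the service flap, rad: 0 shut, growing as its front edge swings up and back towards the extractor's back; stop at 1.92. A stiff hinge: the flap stays where it is left and takes about 4 N at the handle. It may start up to 0.1 rad ajar.
- flap_hinge (a point): Middle of the flap's hinge line, at the flap's back edge, 182 mm above the bench. The flap is a plate 157 mm from hinge to front edge, 200 mm wide, 5 mm thick; axes turn with the flap: y along the hinge (the extractor's y), x from front edge to hinge.
- flap_handle (a point): Middle of the flap's handle, a round steel bar 10 mm thick and 110 mm long along the flap's y, on two posts at its ends; the bar's centre is 34 mm above the flap's upper face (39 mm above the hinge point) and 137 mm from the hinge. It swings with the flap; axes as the flap's. Pinched across, the bar can turn between the fingers.
- slot (a point): Centre of the slot's mouth in the floor of the recess under the flap, 135 mm above the bench (45 mm below the extractor's top); axes as the extractor's. The recess is 140 mm (x, 65 mm in front of this point and 75 mm behind) by 180 mm (y). The slot, 28 mm (x) by 156 mm (y) and 87 mm deep, holds the filter plate upright, 3 mm clear all round.
- filter_plate: Spark filter plate: aluminium frame with steel mesh, 22 mm thick (x) x 150 mm long (y) x 90 mm tall (z), black pull grip on top. 0.35 kg. Origin: centre of its underside; z up to the grip. At the start it stands in the slot under the flap, broad faces to front and back, underside 48 mm above the bench, grip's top 10 mm below the flap.
- filter_grip (a point): Point to grip the filter plate: on its pull grip, an upright strip 8 mm thick (x), 70 mm long (y), rising 34 mm above the frame; this point is 109 mm above the plate's underside, 15 mm below the grip's top, 19 mm above the frame. Axes as the plate's: pinch it along x.
- tray: Open steel drip tray, 150 mm (its x) x 240 mm (its y, the long side), walls 25 mm high and 3 mm thick, 0.9 kg, loose on the bench; origin: centre of its underside.
- former: Dark steel bending former: grooved disc 72 mm across, 26 mm high with a 28 mm hub to 32 mm; origin: centre of its underside. Bystander.
- coupling: Bare steel hose coupling: open ring 69 mm across, 34 mm high, no top and no grip; origin: centre of its underside. Bystander.
Not all that is in view belongs to the job. What is meant by the cap is not pink or yellow, and is the smaller of those in its own colour.

How it is judged:
On the way, in this order (a step that is already met when the one before it is completed fails the run):
1. The closing cap sits over the inlet spigot, rim down and fully home (horizontal distance between cap and inlet below 0.006 m and z of cap in the frame of inlet between -0.022 and -0.0145 m and angle between cap's own z axis and vertical below 0.12 rad and contact force between the fingers and cap below 0.1 N), for 0.2 s.
2. The service flap stands open, past upright (value of joint flap above 1.5 rad), for 0.2 s.
3. The filter plate is drawn right out of the extractor, held by the gripper (contact force between the fingers and filter_plate above 2 N and z of filter_plate in the frame of extractor above 0.185 m), for 0.2 s.
At the end, for the whole second after the job is handed in: Fingers hold the plate: still, within 0.15 rad of upright, underside 45-260 mm above the bench, within 40 mm of the tray's centre, 0.2 rad of its long side, touching nothing else. Cap rim down on the inlet, 6 mm off centre and 3.5 mm off home at most. Flap past 1.45 rad. Tray moved under 30 mm (contact force between the fingers and filter_plate above 2 N and horizontal distance between cap and inlet below 0.006 m and z of cap in the frame of inlet between -0.022 and -0.0145 m and angle between cap's own z axis and vertical below 0.12 rad and value of joint flap above 1.45 rad and height (world z) of filter_plate between 0.045 and 0.26 m and horizontal distance between filter_plate and tray below 0.04 m and angle between the y axis of filter_plate and the y axis of tray, either way round below 0.2 rad and angle between filter_plate's own z axis and vertical below 0.15 rad and linear speed of filter_plate below 0.03 m/s and angular speed of filter_plate below 0.2 rad/s and contact force between filter_plate and tray below 0.1 N and contact force between filter_plate and extractor below 0.1 N and distance of tray from where it was at the start of the episode below 0.03 m); the arm keeps its last pose, push and grip.
It fails at once if The bending former or the hose coupling is moved by more than 40 mm (distance of any of former, coupling from where it was at the start of the episode above 0.04 m).
It also fails if it takes over 72 s, if anything falls off the work surface, if the arm or the gripper's body presses on something with over 40 N, if the wrist force passes 120 N, or if a joint passes its speed limit or range.

### The arm

A 6-joint arm with a two-finger parallel gripper is mounted at the origin on the work surface. World frame = base frame: x ahead of the robot, y to its left, z up, the work surface at z = 0. Lengths are in m, angles in rad, forces in N, time in s.
With the tool pointing down it reaches from about 0.325 to 0.875 m from the base axis. Payload 4.4 kg.
Tool frame: the origin (TCP) lies on the centre line of the jaws, within the pads' length; the fingertips stand 17 mm ahead of it and the grasp point (between the pads) lies 2 mm behind it (bot.tip_extent is the z of the fingertips in the tool frame, in m); z points along the fingers, y is the line along which they close (so a half turn about z gives the same grasp; the last joint's range is limited). The gripper opens to 85 mm and grips with 20 to 120 N. Pads are 22 mm wide; open, the fingers measure 114 mm over their backs; the gripper's body (76 mm by 85 mm) begins 54 mm behind the grasp point. The pads swing forward as they close: fully open they stand 13 mm farther back than shut.
Start: joints at [-1.385, 0.207, 1.542, -0, 1.393, -0.15], TCP at [0.189, -0.543, 0.225] pointing down, gripper open.
Joint ranges: [-2.73, 2.73], [-0.86, 2.22], [0.23, 2.46], [-1.11, 4.25], [0.08, 2.63], [-2.82, 2.82]. Speed limits (rad/s): [2.79, 2.79, 3.14, 3.14, 3.14, 3.14].

### API

Orientations are given as a rotation vector (axis times angle).
In Python, from plant import bot gives the robot as it stands.
- The arm moves only by the tool apply_moves, never from a script. Its argument "series" is a list of rows, each a list of 3 entries, a list of its own where there are three numbers: the turn, a rotation vector about the tool's x, y, z in parts of the range, where 1.0 means pi rad, then the shift along the tool's x, y, z in normalised numbers (1 is 800 mm), then the opening, from -1 (shut) to 1 (fully open). In form: [[[rx, ry, rz], [dx, dy, dz], hand], ...]. A call has 1 to 8 rows; each row is the pose to reach, as a shift and turn from the pose commanded when the call began, along the tool's axes at that moment; what a row does not reach only later rows make up. A row lasts 1/12 s, in which the tool goes at most 41.7 mm and 7.16 degrees, less where a joint would pass 70% of its speed; a pose out of reach is approached as far as the arm can. Shift and turn numbers lie between -1 and 1, and a call with a number outside is refused. A call with a gripper value outside its range is refused whole. The fingers move at their own pace and stop on an object; "force" is the grip in N (left out, the last holds). Time passes only in rows, so rows that repeat a pose let the fingers close. It gives the time, the measured TCP pose, the force, the opening and the grip force at its end, in the units of the state.
- bot.observe(): the state, without advancing time (a new reading comes with each control period).
- bot.get_image(name): name is "side" or "top"; returns a dict with "pixels" (420x560x3 uint8, blue, green, red), "fovy" (degrees; the focal length in pixels is half the picture's height over the tangent of half this angle, whatever the lens; pixels are square), "cx", "cy" (the principal point, pixels), "dist_coeffs" ([k1, k2, p1, p2, k3] as OpenCV has them; the pictures are not rectified), "R" (3x3) and "t" (3): a world point X has camera coordinates R X + t. Camera axes: x right, y down, z forward; pixel columns grow to the right and rows downward; lengths in m; the calibration is good to about 2 mm. A picture is of the moment at which its call begins. There is no depth.
- bot.job_done(): hands the job in; it is judged then, once.
The state is a dict: "t": time; "joints": joint angles; "dq": joint speeds; "tau": joint torques, N m; "position": TCP position; "tool_rot": TCP orientation; "contact_force": force on the tool from outside, world axes, zero at the start; "wrist_torque": the same for the moment, N m; "opening": finger opening in m; "finger_force": force on a finger pad.
Only numpy, scipy, OpenCV 4.12 (cv2) and the standard library are available. Lean on these libraries where they do the work, as an engineer would, in place of code of your own. Each camera call takes 0.05 s, during which the arm holds its last target. There are 200 camera calls.

## Working session

There is one attempt and no reset: what is moved stays moved. The work goes in short steps, Python scripts to look and compute and a tool call to move; the robot and the scene stay as the last step left them, time stands still between calls to the robot, and variables do not carry over. Pictures are saved under pics/ and viewed, at most 12 in all, crops included, and the job is handed in when it is done.

Besides the shell and the picture viewer there is one more tool, called after "Request:" as name([rows], argument=value, ...), one row to a line, values as JSON. apply_moves: Moves the arm, as the interface text tells. Its arguments: {"type":"object","properties":{"series":{"type":"array"},"force":{"type":"number"}},"required":["series"]}

```bash
ls; mkdir -p pics
cat > h.py <<'E'
import numpy as np, cv2, json
from plant import bot
def grab(n):
    im=bot.get_image(n); f=210/np.tan(np.radians(im["fovy"])/2)
    K=np.array([[f,0,im["cx"]],[0,f,im["cy"]],[0,0,1]])
    return dict(p=np.array(im["pixels"],np.uint8),K=K,d=np.array(im["dist_coeffs"],float),R=np.array(im["R"]),t=np.array(im["t"]))
def ray(c,uv):
    q=cv2.undistortPoints(np.array(uv,float).reshape(-1,1,2),c["K"],c["d"]).reshape(-1,2)
    d=np.c_[q,np.ones(len(q))]@c["R"]; return -c["R"].T@c["t"], d/np.linalg.norm(d,axis=1)[:,None]
def plane(c,uv,z):
    o,d=ray(c,uv); return o+d*((z-o[2])/d[:,2])[:,None]
def tri(c1,u1,c2,u2):
    o1,d1=ray(c1,u1); o2,d2=ray(c2,u2); d1=d1[0];d2=d2[0]
    s=np.linalg.lstsq(np.c_[d1,-d2],o2-o1,rcond=None)[0]
    a=o1+s[0]*d1;b=o2+s[1]*d2; return (a+b)/2,np.linalg.norm(a-b)
def proj(c,X):
    return cv2.projectPoints(np.array(X,float).reshape(-1,1,3),cv2.Rodrigues(c["R"])[0],c["t"],c["K"],c["d"])[0].reshape(-1,2)
E
python3 - <<'E'
from h import *
for n in("side","top"):
    c=grab(n); cv2.imwrite(f"pics/{n}0.png",c["p"]); np.save(f"{n}0.npy",c,allow_pickle=True)
    print(n,(-c["R"].T@c["t"]).round(3),c["K"][0,0],c["d"])
s=bot.observe();print(s)
E
```

```text
pics
side [0.248 1.236 0.839] 414.4420511324861 [-0.05972436  0.          0.          0.          0.        ]
top [0.518 0.109 1.352] 395.96702538776265 [-0.07430542  0.          0.          0.          0.        ]
{'t': 0.1, 'joints': array([-1.38551655e+00,  2.07330159e-01,  1.54281187e+00, -2.55587985e-05,
        1.39349192e+00, -1.50495339e-01]), 'dq': array([-0.00083675, -0.00043454, -0.00216165, -0.00062957, -0.00085647,
        0.00162743]), 'tau': array([-2.40988775e-04, -3.84087467e+01, -2.92548323e+01, -2.23383722e-04,
        4.83219206e-03,  5.25356356e-06]), 'position': array([ 0.18931825, -0.54220664,  0.22374414]), 'tool_rot': array([-3.09540867e+00, -5.24626125e-01,  9.52078568e-05]), 'contact_force': array([ 0.50607754, -0.02400865,  1.84972276]), 'wrist_torque': array([-0.00626919, -0.03428632,  0.03328963]), 'finger_force': 0.0, 'opening': 0.08527846208235955}
```

View pics/side0.png

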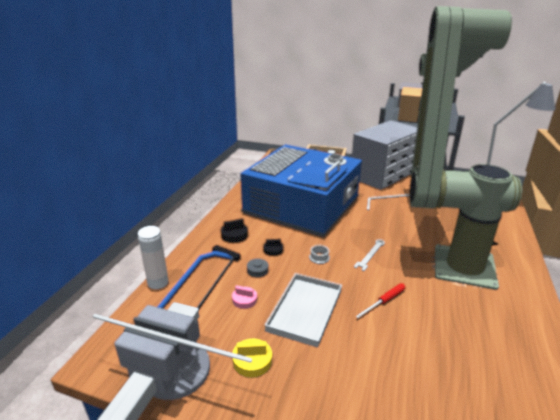

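View pics/top0.png

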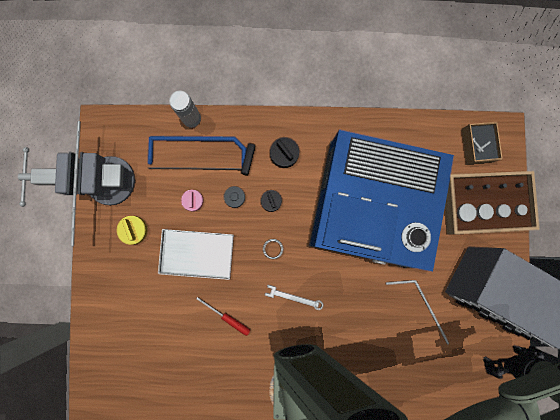

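The top view shows candidates for the cap: small black (271,201), big black (284,152), pink (192,200), yellow (131,230), former disc (234,197), coupling ring (273,249). I choose the smaller black one at (271,201), which is at (273,246) in the side view. Next I crop to check it.

Run:
```python
from h import *
t=np.load("top0.npy",allow_pickle=True).item();s=np.load("side0.npy",allow_pickle=True).item()
a=cv2.resize(t["p"][125:280,220:460],None,fx=3.3,fy=3.3,interpolation=3)
cv2.imwrite("pics/c1.png",a)
a=cv2.resize(s["p"][135:265,210:370],None,fx=4.6,fy=4.6,interpolation=3)
cv2.imwrite("pics/c2.png",a)
g=t["p"].max(2)
for nm,c,im,pts in(("top",t,t["p"],[(271,201),(284,152),(234,197)]),("side",s,s["p"],[(273,246),(235,231),(258,268)])):
  for u,v in pts:
    w=im[v-22:v+23,u-22:u+23]; m=((w.max(2)<75)).astype(np.uint8)
    n,l,st,ce=cv2.connectedComponentsWithStats(m); k=1+np.argmax(st[1:,4]); print(nm,(u,v),st[k],ce[k]+[u-22,v-22])
for n,p in(("small",(271,201)),("big",(284,152)),("former",(234,197)),("coup",(273,249))): print(n,plane(t,[p],0.022))
```

```text
top (271, 201) [ 12  11  21  22 344] [270.88372093 200.49709302]
top (284, 152) [  8   8  29  30 705] [283.98723404 152.31489362]
top (234, 197) [20 19 13 14 21] [240.14285714 202.47619048]
side (273, 246) [ 13  16  19  15 245] [272.91428571 247.14693878]
side (235, 231) [  9  11  25  22 461] [234.02386117 231.13882863]
side (258, 268) [ 28   0  17   9 144] [272.23611111 249.77777778]
small [[0.63504966 0.11239995 0.022     ]]
big [[0.80324159 0.07042162 0.022     ]]
former [[0.6469126  0.23746497 0.022     ]]
coup [[0.4740098  0.10350577 0.022     ]]
```

View pics/c1.png

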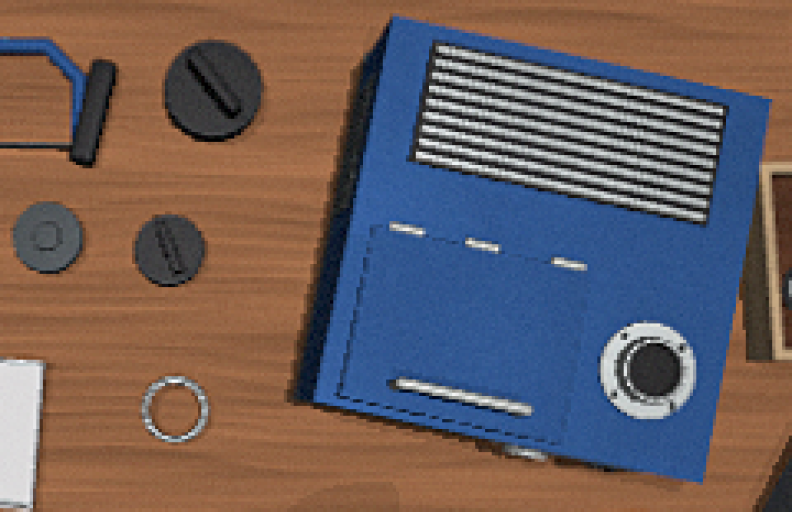

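View pics/c2.png

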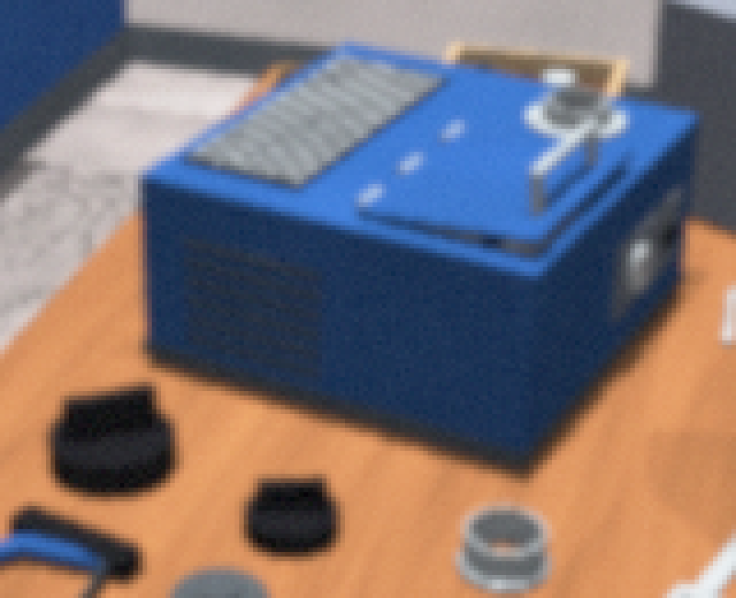

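The crops confirm that the small black cap with a bar (crop px 170,250) is the smaller of the two black ones. The flap is slightly ajar, the handle bar runs (393,383)–(530,411), and the spigot mouth is at (655,370).

```bash
cat > meas.py <<'E'
from h import *
t=np.load("top0.npy",allow_pickle=True).item();s=np.load("side0.npy",allow_pickle=True).item()
C=lambda p:np.array(p,float)/3.3+[220,125]
D=lambda p:np.array(p,float)/4.6+[210,135]
hsv=cv2.cvtColor(t["p"],cv2.COLOR_BGR2HSV)
m=((hsv[...,0]>100)&(hsv[...,0]<125)&(hsv[...,1]>120)&(hsv[...,2]>105)).astype(np.uint8); m[:, :300]=0
m=cv2.morphologyEx(m,cv2.MORPH_CLOSE,np.ones((9,9)))
cs=max(cv2.findContours(m,0,1)[0],key=cv2.contourArea)
W=plane(t,cs.reshape(-1,2),0.18)[:,:2].astype(np.float32)
(c,sz,a)=cv2.minAreaRect(W); print("rect",c,sz,a)
P=plane(t,[C(p) for p in((393,15),(771,99),(702,482),(314,403))],.18)
print("corners",P.round(4).tolist(),"mean",P.mean(0), "sides",[np.linalg.norm(P[i]-P[i-1]) for i in range(4)])
ex=(P[0]+P[1]-P[2]-P[3])[:2]; ya=np.arctan2(ex[1],ex[0]); ey=(P[0]+P[3]-P[1]-P[2])[:2]; yb=np.arctan2(-ey[0],ey[1]); print("yaw",ya,yb)
# spigot mouth
g=t["p"].max(2); w=g[215:260,395:440]; mm=(w<70).astype(np.uint8); n,l,st,ce=cv2.connectedComponentsWithStats(mm)
k=1+np.argmax(st[1:,4]); print("mouth",st[k],ce[k]+[395,215],plane(t,[ce[k]+[395,215]],.202))
X,e=tri(t,ce[k]+[395,215],s,D((575,100))); print("mouth tri",X,e)
# cap
X,e=tri(t,C((171,248)),s,D((291,491))); print("bar tri",X,e)
b=plane(t,[C((164,223)),C((181,275))],.048); v=b[0]-b[1]; print("bar",b,np.linalg.norm(v),np.arctan2(v[1],v[0]),b.mean(0))
w=g[185:217,255:287]; mm=(w<75).astype(np.uint8); mm=cv2.morphologyEx(mm,cv2.MORPH_CLOSE,np.ones((5,5)));q=max(cv2.findContours(mm,0,1)[0],key=cv2.contourArea); E=cv2.minEnclosingCircle(q); print("capdisc",E,plane(t,[np.array(E[0])+[255,185]],.022))
# handle
H=[tri(t,C(a),s,D(b)) for a,b in(((396,383),(537,175)),((530,410),(592,125)))]; print("handle",H)
H=plane(t,[C((396,383)),C((530,410))],.225); print(H,H.mean(0))
# tray
mt=((hsv[...,1]<60)&(hsv[...,2]>140)).astype(np.uint8); mt[:225]=0;mt[285:]=0;mt[:,:150]=0;mt[:,240:]=0
q=max(cv2.findContours(mt,0,1)[0],key=cv2.contourArea);W=plane(t,q.reshape(-1,2),.025)[:,:2].astype(np.float32);r=cv2.minAreaRect(W);print("tray",r); B=cv2.boxPoints(r); print(B)
E
python3 meas.py
```

```text
rect (0.6300061941146851, -0.23034393787384033) (0.36134129762649536, 0.3603925406932831) 78.53050994873047
corners [[0.8411, -0.0911, 0.18], [0.7701, -0.4437, 0.18], [0.4184, -0.3727, 0.18], [0.4863, -0.0202, 0.18]] mean [ 0.62896817 -0.23195078  0.18      ] sides [np.float64(0.36181924046716185), np.float64(0.35966397881910395), np.float64(0.3587219563183159), np.float64(0.3589699457270587)]
yaw -0.19814778413816916 -0.19446950346313938
mouth [ 16  14  15  16 199] [418.07537688 236.64321608] [[ 0.5204199  -0.32049346  0.202     ]]
mouth tri [ 0.52099214 -0.32237507  0.19660602] 0.001146321463211876
bar tri [0.63765151 0.10986682 0.03314937] 0.0014485259855185125
bar [[0.66069233 0.11702279 0.048     ]
 [0.6086332  0.09928837 0.048     ]] 0.05499692736128424 0.3283294613404314 [0.63466277 0.10815558 0.048     ]
capdisc ((15.744186401367188, 15.55813980102539), 10.796534538269043) [[0.6365332 0.1132829 0.022    ]]
handle [(array([ 0.50534211, -0.08543548,  0.22877642]), np.float64(0.00035697571843237657)), (array([ 0.48421749, -0.20215252,  0.22628961]), np.float64(0.0015613815357690814))]
[[ 0.50547527 -0.0860484   0.225     ]
 [ 0.48341351 -0.20268014  0.225     ]] [ 0.49444439 -0.14436427  0.225     ]
tray ((0.4540794789791107, 0.36388611793518066), (0.24285219609737396, 0.15129828453063965), 86.63206481933594)
[[0.37142748 0.24711396]
 [0.52246445 0.23822553]
 [0.5367315  0.4806583 ]
 [0.3856945  0.48954672]]
```

```bash
cat > plan.py <<'E'
# usage: plan.py x y z psi -> shift(mm)/turn in tool axes from the present pose; psi = heading of tool x, tool down
import sys; from h import *; from scipy.spatial.transform import Rotation as Ro
s=bot.observe(); R=Ro.from_rotvec(s["tool_rot"]).as_matrix(); p=s["position"]
print("t %.2f pos %s psi %.3f tilt %.3f q %s F %s open %.4f grip %.1f"%(s["t"],p.round(4),np.arctan2(R[1,0],R[0,0]),np.arccos(-R[2,2]),s["joints"].round(2),s["contact_force"].round(1),s["opening"],s["finger_force"]))
a=[float(v) for v in sys.argv[1:]]
for i in range(0,len(a),4):
    x,y,z,c=a[i:i+4]; T=np.array([[np.cos(c),np.sin(c),0],[np.sin(c),-np.cos(c),0],[0,0,-1]])
    print("turn",Ro.from_matrix(R.T@T).as_rotvec().round(4),"shift",(R.T@(np.array([x,y,z])-p)*1000).round(1))
E
python3 plan.py .189 -.543 .40 .328 .636 .112 .2 .328; python3 -c "
from plant import bot;print(bot.tip_extent)"
```

```text
t 0.10 pos [ 0.1893 -0.5422  0.2237] psi 0.336 tilt 0.002 q [-1.39  0.21  1.54 -0.    1.39 -0.15] F [ 0.5 -0.   1.8] open 0.0853 grip 0.0
turn [-0.002  -0.0003  0.0078] shift [  -0.5    0.3 -176.3]
turn [-0.002  -0.0003  0.0078] shift [ 637.3 -470.4   24.9]
0.017
```

The rows are not in the units I measure in: shifts go in shares of 800 mm and turns go in shares of pi rad. I convert before sending: 185 mm is 0.2313, -120 mm is -0.15, 0.008 rad is 0.0025.

Request:
apply_moves([
  [[0,0,0],[0,0,-0.05],1],
  [[0,0,0],[0,0,-0.1],1],
  [[0,0,0],[0.025,-0.0188,-0.1438],1],
  [[0,0,0.0025],[0.0663,-0.0488,-0.15],1],
  [[0,0,0.0025],[0.1075,-0.0788,-0.15],1],
  [[0,0,0.0025],[0.1488,-0.11,-0.15],1],
  [[0,0,0.0025],[0.19,-0.14,-0.15],1],
  [[0,0,0.0025],[0.2313,-0.17,-0.15],1],
])

```text
t: 0.77
position: [0.3198, -0.3516, 0.3444]
tool_rot: [-3.099, -0.511, 0.0]
contact_force: [0.5, -0.1, 0.7]
opening: 0.0853
finger_force: 0.0
```

Scaled: 450 mm is 0.5625, -333 mm is -0.4163.

Request:
apply_moves([
  [[0,0,0],[0.5625,-0.4163,0],1],
  [[0,0,0],[0.5625,-0.4163,0],1],
  [[0,0,0],[0.5625,-0.4163,0],1],
  [[0,0,0],[0.5625,-0.4163,0],1],
  [[0,0,0],[0.5625,-0.4163,0],1],
  [[0,0,0],[0.5625,-0.4163,0],1],
  [[0,0,0],[0.5625,-0.4163,0],1],
  [[0,0,0],[0.5625,-0.4163,0],1],
])

```text
t: 1.43
position: [0.5097, -0.0774, 0.3444]
tool_rot: [-3.099, -0.513, 0.001]
contact_force: [0.5, -0.1, -0.2]
opening: 0.0851
finger_force: 0.0
```

```bash
python3 plan.py .636 .112 .15 .328
```

```text
t 1.43 pos [ 0.5097 -0.0774  0.3444] psi 0.328 tilt 0.001 q [-0.32  0.01  1.51 -0.    1.62  0.92] F [ 0.5 -0.1 -0.2] open 0.0851 grip 0.0
turn [-0.0002  0.0005  0.    ] shift [ 180.7 -138.6  194.3]
```

Scaled: 194 mm is 0.2425, 180 mm is 0.225.

Request:
apply_moves([
  [[0,0,0],[0.225,-0.1725,0.05],1],
  [[0,0,0],[0.225,-0.1725,0.1],1],
  [[0,0,0],[0.225,-0.1725,0.125],1],
  [[0,0,0],[0.225,-0.1725,0.1875],1],
  [[0,0,0],[0.225,-0.1725,0.2425],1],
  [[0,0,0],[0.225,-0.1725,0.2425],1],
  [[0,0,0],[0.225,-0.1725,0.2425],1],
  [[0,0,0],[0.225,-0.1725,0.2425],1],
])

```text
t: 2.1
position: [0.6326, 0.1113, 0.1445]
tool_rot: [-3.097, -0.515, 0.013]
contact_force: [0.1, -0.5, 0.7]
opening: 0.0859
finger_force: 0.0
```

```bash
python3 plan.py .636 .112 .046 .328
```

```text
t 2.10 pos [0.6326 0.1113 0.1445] psi 0.330 tilt 0.008 q [0.04 0.42 1.43 0.   1.29 1.28] F [ 0.1 -0.5  0.7] open 0.0859 grip 0.0
turn [-0.0031  0.0077  0.0016] shift [ 4.2  0.8 98.5]
```

Request:
apply_moves([
  [[0,0,0],[0,0,0],1],
  [[0,0,0],[0,0,0],1],
])

```text
t: 2.27
position: [0.6337, 0.1094, 0.1485]
tool_rot: [-3.099, -0.515, 0.008]
contact_force: [0.4, -0.9, 0.2]
opening: 0.0854
finger_force: 0.0
```

```bash
python3 plan.py .636 .112 .044 .328
python3 - <<'E'
from h import *
c=grab("top");cv2.imwrite("pics/c3.png",cv2.resize(c["p"][120:260,180:360],None,fx=4,fy=4,interpolation=3))
E
```

```text
t 2.27 pos [0.6337 0.1094 0.1485] psi 0.329 tilt 0.005 q [ 0.04  0.42  1.43 -0.    1.3   1.28] F [ 0.4 -0.9  0.2] open 0.0854 grip 0.0
turn [-0.001   0.0048  0.0011] shift [  3.6  -1.6 104.5]
```

Scaled: 102 mm is 0.1275, 95 mm is 0.1188.

Request:
apply_moves([
  [[0,0,0],[0.0038,-0.0013,0.0313],1],
  [[0,0,0],[0.0038,-0.0013,0.0625],1],
  [[0,0,0],[0.0038,-0.0013,0.0875],1],
  [[0,0,0],[0.0038,-0.0013,0.1063],1],
  [[0,0,0],[0.0038,-0.0013,0.1188],1],
  [[0,0,0],[0.0038,-0.0013,0.1275],1],
  [[0,0,0],[0.0038,-0.0013,0.1275],1],
  [[0,0,0],[0.0038,-0.0013,0.1275],1],
])

```text
t: 2.98
position: [0.6387, 0.1106, 0.0503]
tool_rot: [3.099, 0.512, 0.004]
contact_force: [0.5, -0.2, -0.0]
opening: 0.0853
finger_force: 0.0
```

```bash
python3 plan.py .636 .112 .044 .328;  python3 - <<'E'
from h import *
c=grab("side");u=proj(c,[.636,.112,.036])[0].astype(int);print(u)
a=c["p"][u[1]-50:u[1]+35,u[0]-55:u[0]+55];cv2.imwrite("pics/c4.png",cv2.resize(a,None,fx=6,fy=6,interpolation=3))
E
```

```text
t 2.98 pos [0.6387 0.1106 0.0503] psi 0.327 tilt 0.002 q [ 0.04  0.54  1.48 -0.    1.12  1.28] F [ 0.5 -0.2 -0. ] open 0.0853 grip 0.0
turn [ 0.0007 -0.0022 -0.0007] shift [-2.1 -2.2  6.3]
[273 241]
```

View pics/c4.png

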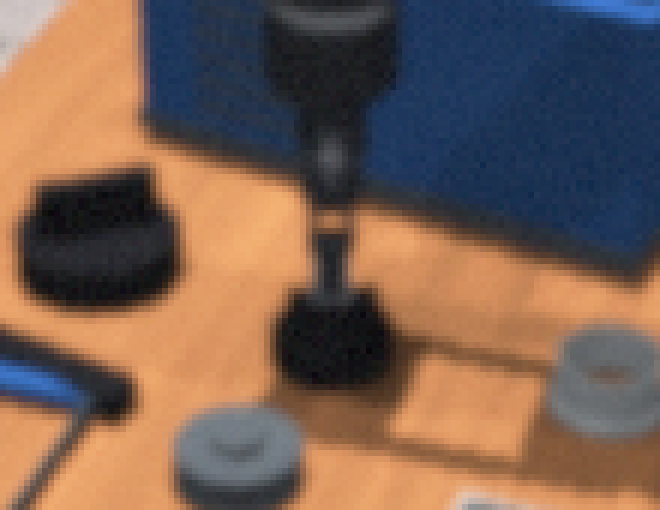

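The side crop shows the fingers straddling the bar, centred on the small cap (330,330). Next I lower slightly and close.

Scaled: 3 mm is 0.0038, 2 mm is 0.0025.

Request:
apply_moves([
  [[0,0,0],[-0.0013,0,0.0025],1],
  [[0,0,0],[-0.0013,0,0.0038],0],
  [[0,0,0],[-0.0013,0,0.0038],-1],
  [[0,0,0],[-0.0013,0,0.0038],-1],
  [[0,0,0],[-0.0013,0,0.0038],-1],
  [[0,0,0],[-0.0013,0,0.0038],-1],
  [[0,0,0],[-0.0013,0,0.0038],-1],
  [[0,0,0],[-0.0013,0,0.0038],-1],
], force=50)

```text
t: 3.7
position: [0.6367, 0.1107, 0.0458]
tool_rot: [-3.099, -0.513, -0.0]
contact_force: [0.9, 0.0, 0.9]
opening: 0.0005
finger_force: 0.0
```

Request:
apply_moves([
  [[0,0,0],[0,0,0],-1],
  [[0,0,0],[0,0,0],-1],
  [[0,0,0],[0,0,0],-1],
  [[0,0,0],[0,0,0],-1],
  [[0,0,0],[0,0,0],-1],
])

```text
t: 4.12
position: [0.6367, 0.1107, 0.0458]
tool_rot: [-3.099, -0.513, 0.0]
contact_force: [0.2, -0.2, -0.2]
opening: -0.0003
finger_force: 0.0
```

Run:
```python
from h import *
c=grab("side");u=np.array([273,241]);print(proj(c,[[.6367,.1107,.0288],[.6367,.1107,.0458]]))
a=c["p"][u[1]-50:u[1]+35,u[0]-55:u[0]+55];a=cv2.resize(a,None,fx=4,fy=4,interpolation=3)
d=grab("top");np.save("top1.npy",d,allow_pickle=True);b=d["p"][160:245,220:330];b=cv2.resize(b,None,fx=4,fy=4,interpolation=3)
cv2.imwrite("pics/c5.png",cv2.resize(np.hstack([a,b]),(800,309)))
```

```text
[[273.65397647 242.98081195]
 [273.64246441 238.88629583]]
```

View pics/c5.png

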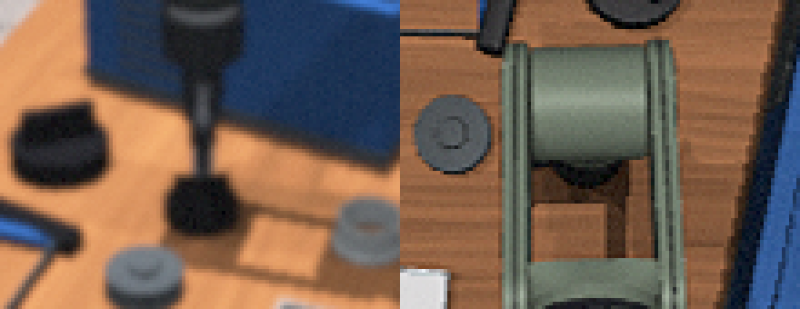

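Run:
```python
from h import *
c=grab("side"); print("open tip",[ (z,proj(c,[.625,.151,z]).round(1)) for z in(.033,.046,.06)],"bar top",proj(c,[[.661,.1205,.048],[.610,.103,.048]]).round(1), "shut tip", [ (z,proj(c,[.6367,.1107,z]).round(1)) for z in(.03,.04,.05)])
u=np.array([273,241]);a=c["p"][215:265,245:305].astype(float)
a=np.clip((a/110)**.6*255*.9,0,255).astype(np.uint8)
cv2.imwrite("pics/c6.png",cv2.resize(a,None,fx=11,fy=11,interpolation=2))
```

```text
open tip [(0.033, array([[273.1, 249. ]])), (0.046, array([[273. , 245.8]])), (0.06, array([[273. , 242.3]]))] bar top [[266.  238.6]
 [281.7 238.6]] shut tip [(0.03, array([[273.7, 242.7]])), (0.04, array([[273.6, 240.3]])), (0.05, array([[273.6, 237.9]]))]
```

View pics/c6.png

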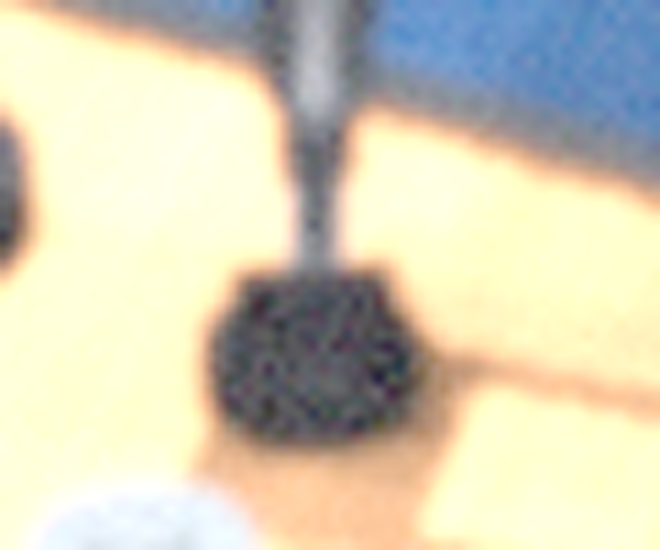

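The crop shows the shut fingers ending at the bar top (crop 315,268), so they seem to sit higher than the reading says. I'll raise them and measure the tip against the wood numerically.

Scaled: -45 mm is -0.0563, -25 mm is -0.0313.

Request:
apply_moves([
  [[0,0,0],[0,0,-0.0313],-1],
  [[0,0,0],[0,0,-0.0563],-1],
  [[0,0,0],[0,0,-0.0563],-1],
  [[0,0,0],[0,0,-0.0563],-1],
  [[0,0,0],[0,0,-0.0563],-1],
])

```text
t: 4.68
position: [0.6362, 0.1106, 0.0902]
tool_rot: [-3.099, -0.513, 0.001]
contact_force: [0.1, -0.8, -0.1]
opening: 0.0001
finger_force: 0.0
```

Run:
```python
from h import *
c=grab("side"); p=bot.observe()["position"]; print(p)
print([(z,proj(c,[p[0],p[1],p[2]+z])[0].round(1)) for z in(-.03,-.017,0,.017)])
print("bar",proj(c,[p[0],p[1],.048]))
g=c["p"].astype(int)
for v in range(212,244): print(v," ".join("%3d"%g[v,u].max() for u in range(262,287)))
```

```text
[0.6356358  0.11061651 0.08944673]
[(-0.03, array([273.9, 235.6])), (-0.017, array([273.9, 232.4])), (0, array([273.9, 228.2])), (0.017, array([273.9, 223.9]))]
bar [[273.9414866  238.39501133]]
212  75  72  71  71  64  68  60  53  48  54  69  83  81  67  51  51  59  78  89  94  96  92  97  94  94
213  79  80  79  68  74  74  62  53  45  45  61  68  66  57  51  48  65  79  88  94  93  90  92  96  91
214  79  83  83  81  82  79  73  59  49  38  45  55  50  47  39  52  66  84  93  93  96  93  92  98  91
215  72  77  77  78  80  77  79  68  50  38  37  40  44  35  41  50  64  84  92  94  94  93  94  93  96
216  58  67  65  72  73  79  76  67  49  38  32  33  33  33  37  47  63  81  91  94  95  92  97  91  93
217  58  58  56  58  56  60  67  61  43  38  32  31  37  37  35  52  68  85  92  91  93  97  91  96  90
218  66  61  55  55  55  57  55  52  41  42  36  37  36  32  40  61  75  86  87  94  89  93  96  93  90
219  98  88  82  73  67  63  51  58  53  52  41  35  39  42  49  70  76  86  89  90  90  91  94  92  91
220 146 138 124 109 101  85  78  70  68  64  53  39  43  51  60  71  70  
[... 1722 characters left out ...]
 218 216 214 213 215 219 220 222 220 220 215 212 205 208 211 212 214 212 210
238 224 221 218 203 184 177 176 179 173 173 178 181 185 186 184 177 169 165 172 189 205 212 211 207 210
239 221 218 210 182 143 119 115 110 112 110 111 115 116 119 117 110  98 100 125 164 192 204 204 202 201
240 222 215 201 165 109  66  54  54  56  50  50  51  52  53  43  47  42  52  93 145 180 192 192 194 196
241 219 207 188 145  88  43  30  26  19  29  24  26  25  29  25  27  26  34  74 125 162 183 188 187 187
242 212 194 162 117  65  33  25  21  21  19  22  19  26  18  27  28  19  28  52 100 141 166 181 184 180
243 200 170 126  81  41  27  15  27  23  24  21  22  19  16  26  21  14  20  38  74 112 150 174 181 181
```

The image puts the shut fingertips about 8 mm above the TCP reading, roughly 25 mm higher than told. I'll regrasp about 14 mm lower and watch the force and opening.

Scaled: 40 mm is 0.05, 30 mm is 0.0375.

Request:
apply_moves([
  [[0,0,0],[0,0,0],1],
  [[0,0,0],[0,0,0],1],
  [[0,0,0],[0,0,0],1],
  [[0,0,0],[0,0,0],1],
  [[0,0,0],[0,0,0],1],
  [[0,0,0],[0,0,0.0188],1],
  [[0,0,0],[0,0,0.0375],1],
  [[0,0,0],[0,0,0.05],1],
])

```text
t: 5.4
position: [0.6362, 0.1106, 0.0496]
tool_rot: [-3.099, -0.513, 0.002]
contact_force: [-0.7, -0.5, 0.3]
opening: 0.0852
finger_force: 0.0
```

Scaled: 17 mm is 0.0213, 15 mm is 0.0188.

Request:
apply_moves([
  [[0,0,0],[0,0,0.0075],1],
  [[0,0,0],[0,0,0.015],1],
  [[0,0,0],[0,0,0.0188],1],
  [[0,0,0],[0,0,0.0213],1],
  [[0,0,0],[0,0,0.0213],1],
  [[0,0,0],[0,0,0.0213],1],
  [[0,0,0],[0,0,0.0213],1],
])

```text
t: 5.98
position: [0.6373, 0.1107, 0.0345]
tool_rot: [3.099, 0.513, 0.002]
contact_force: [-1.2, -0.4, 0.1]
opening: 0.0853
finger_force: 0.0
```

```bash
python3 plan.py
python3 - <<'E'
from h import *
c=grab("side"); p=bot.observe()["position"]
g=c["p"].astype(int)
for v in range(226,258): print(v," ".join("%3d"%g[v,u].max() for u in range(258,291)))
E
```

```text
t 5.98 pos [0.6373 0.1107 0.0345] psi 0.328 tilt 0.001 q [0.04 0.55 1.49 0.   1.09 1.28] F [-1.2 -0.4  0.1] open 0.0853 grip 0.0
226 236 237 238 241 243 243 241 240 234 218 164  99  52  38  52  55  50  46  37  66 105 141 152 144 137 126 116  99  92  79  72  67  57
227 236 238 239 240 243 241 240 238 233 219 176 109  50  42  39  43  44  43  47  82 132 178 191 186 181 177 165 146 130 119 104  91  78
228 238 240 240 242 242 242 238 236 232 225 191 134  71  44  38  36  40  37  65 107 162 199 219 222 219 219 209 200 184 165 141 126 114
229 238 240 240 241 240 239 237 233 232 230 213 161 100  67  56  59  55  54  82 140 189 220 226 228 229 231 229 226 221 204 181 168 158
230 239 241 241 241 240 239 235 234 233 233 222 185 122  98 107 112 100  90 106 160 204 225 228 231 234 234 234 232 233 225 214 204 197
231 240 241 241 240 239 235 234 234 234 235 228 192 135 124 146 153 141 120 123 175 215 228 228 232 234 235 234 234 234 227 221 217 212
232 239 241 240 240 236 236 235 235 237 234 227 191 135 128 149 154 146 124 124 169 214 227 229 234 235 234 235 234 233 226 221 219 216
233 240 240 240 238
[... 2680 characters left out ...]
 124 166 201 218 217
253 216 218 218 215 202 164 111  66  41  29  26  28  24  25  11  23  25  24  25  24  23  20  31  42  56  71  79  95 137 181 211 221 220
254 220 220 219 213 198 160 118  86  65  47  34  31  25  25  21  27  24  22  27  31  35  34  52  55  69  72  85 104 152 192 218 219 218
255 224 223 222 210 184 147 116 104  92  78  64  50  51  43  50  50  47  46  43  43  53  53  58  69  75  80  86 110 157 198 218 220 217
256 225 223 218 199 168 137 115 115 109 104  92  84  85  82  85  82  81  73  68  65  68  73  74  77  80  81  96 129 173 207 220 218 214
257 217 213 200 175 147 127 117 117 116 113 110 108 106 109 113 114 110 101  91  88  87  84  84  83  83  90 119 158 196 216 220 215 211
```

Scaled: 9 mm is 0.0113, 8 mm is 0.01.

Request:
apply_moves([
  [[0,0,0],[0,0,0.005],1],
  [[0,0,0],[0,0,0.01],1],
  [[0,0,0],[0,0,0.0113],0.5],
  [[0,0,0],[0,0,0.0113],-1],
  [[0,0,0],[0,0,0.0113],-1],
  [[0,0,0],[0,0,0.0113],-1],
  [[0,0,0],[0,0,0.0113],-1],
  [[0,0,0],[0,0,0.0113],-1],
], force=40)

```text
t: 6.7
position: [0.6369, 0.1108, 0.025]
tool_rot: [-3.099, -0.512, -0.001]
contact_force: [-0.3, 0.6, 0.1]
opening: 0.0121
finger_force: 0.1
```

Request:
apply_moves([
  [[0,0,0],[0,0,0],-1],
  [[0,0,0],[0,0,0],-1],
  [[0,0,0],[0,0,0],-1],
], force=60)

```text
t: 6.95
position: [0.6371, 0.1107, 0.0252]
tool_rot: [3.099, 0.512, 0.001]
contact_force: [-0.3, 1.3, 0.8]
opening: 0.0086
finger_force: 62.0
```

Request:
apply_moves([
  [[0,0,0],[0,0,-0.0188],-1],
  [[0,0,0],[0,0,-0.0438],-1],
  [[0,0,0],[0,0,-0.0813],-1],
  [[0,0,0],[0,0,-0.125],-1],
  [[0,0,0],[0,0,-0.175],-1],
  [[0,0,0],[0,0,-0.225],-1],
  [[0,0,0],[0,0,-0.225],-1],
  [[0,0,0],[0,0,-0.225],-1],
])

```text
t: 7.62
position: [0.639, 0.1107, 0.2088]
tool_rot: [3.098, 0.512, 0.012]
contact_force: [0.1, 0.6, -1.7]
opening: 0.0083
finger_force: 61.6
```

```bash
python3 plan.py
python3 - <<'E'
from h import *
c=grab("side"); p=bot.observe()["position"]; u=proj(c,p)[0].astype(int); print(u)
a=c["p"][u[1]-40:u[1]+40,u[0]-55:u[0]+55]
a=np.clip((a/130.)**.6*255*.9,0,255).astype(np.uint8)
cv2.imwrite("pics/c7.png",cv2.resize(a,None,fx=7,fy=7,interpolation=2))
E
```

```text
t 7.62 pos [0.639  0.1107 0.2088] psi 0.328 tilt 0.008 q [ 0.04  0.37  1.37 -0.    1.4   1.28] F [ 0.1  0.6 -1.7] open 0.0083 grip 61.6
[273 197]
```

View pics/c7.png

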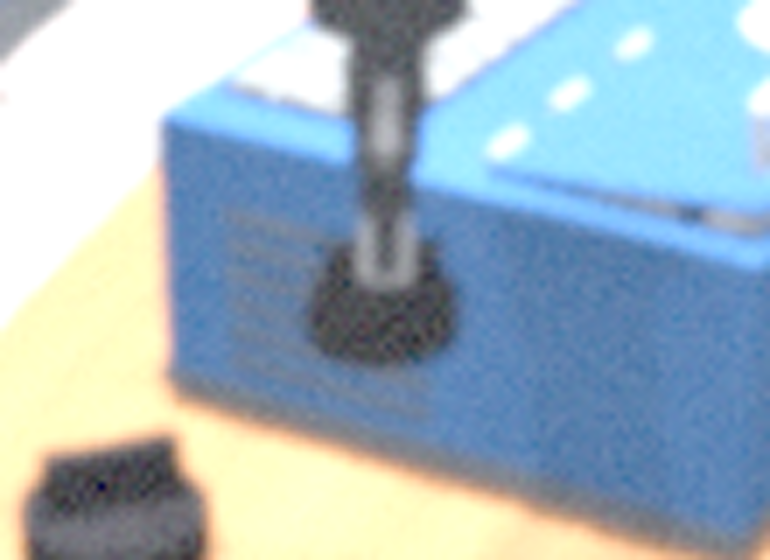

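The crop shows the cap held upright in the fingers at (385,300). Next I carry it above the inlet.

Scaled: 370 mm is 0.4625, -253 mm is -0.3163.

Request:
apply_moves([
  [[0,0,0],[0,0,-0.0438],-1],
  [[0,0,0],[0,0,-0.0813],-1],
  [[0,0,0],[-0.3163,0.4625,-0.0813],-1],
  [[0,0,0],[-0.3163,0.4625,-0.0813],-1],
  [[0,0,0],[-0.3163,0.4625,-0.0813],-1],
  [[0,0,0],[-0.3163,0.4625,-0.0813],-1],
  [[0,0,0],[-0.3163,0.4625,-0.0813],-1],
  [[0,0,0],[-0.3163,0.4625,-0.0813],-1],
])

```text
t: 8.33
position: [0.5669, -0.1311, 0.2659]
tool_rot: [-3.096, -0.513, 0.009]
contact_force: [0.6, 0.4, -2.4]
opening: 0.0085
finger_force: 61.6
```

```bash
python3 plan.py .5205 -.3208 .262 .328
```

```text
t 8.33 pos [ 0.5669 -0.1311  0.2659] psi 0.328 tilt 0.007 q [-0.38  0.2   1.47 -0.    1.48  0.87] F [ 0.6  0.4 -2.4] open 0.0085 grip 61.6
turn [-0.0044  0.0052  0.0001] shift [-105.   164.6    3.8]
```

Scaled: 155 mm is 0.1938, -100 mm is -0.125.

Request:
apply_moves([
  [[0,0,0],[-0.125,0.1938,0.0025],-1],
  [[0,0,0],[-0.125,0.1938,0.0025],-1],
  [[0,0,0],[-0.125,0.1938,0.0025],-1],
  [[0,0,0],[-0.125,0.1938,0.0025],-1],
  [[0,0,0],[-0.125,0.1938,0.0025],-1],
  [[0,0,0],[-0.125,0.1938,0.0025],-1],
  [[0,0,0],[-0.125,0.1938,0.0025],-1],
  [[0,0,0],[-0.125,0.1938,0.0025],-1],
])

```text
t: 9.0
position: [0.524, -0.3077, 0.2652]
tool_rot: [-3.095, -0.512, 0.004]
contact_force: [0.2, 0.1, -0.7]
opening: 0.0084
finger_force: 61.6
```

```bash
python3 plan.py .5205 -.3208 .262 .328
python3 - <<'E'
from h import *
c=grab("side"); d=grab("top");np.save("s2.npy",c,allow_pickle=True);np.save("t2.npy",d,allow_pickle=True)
p=bot.observe()["position"]; print(proj(c,p-[0,0,.014]),proj(d,p-[0,0,.014]),proj(c,[.520,-.3208,.202]),proj(d,[.520,-.3208,.202]))
a=c["p"][115:175,290:380];b=d["p"][190:280,380:470]
f=lambda a:np.clip((a/130.)**.6*255*.9,0,255).astype(np.uint8)
b=cv2.resize(f(b),(400,400),interpolation=2);a=cv2.resize(f(a),(400,267),interpolation=2)
cv2.imwrite("pics/c8.png",np.hstack([b,np.vstack([a,np.zeros((133,400,3),np.uint8)])]))
E
```

```text
t 9.00 pos [ 0.524  -0.3077  0.2652] psi 0.328 tilt 0.005 q [-0.67  0.25  1.4   0.    1.49  0.57] F [ 0.2  0.1 -0.7] open 0.0084 grip 61.6
turn [-0.0046  0.002   0.0001] shift [-7.6 11.3  3.2]
[[334.3889717  144.89330116]] [[420.02117048 235.04544379]] [[335.39648484 155.66927488]] [[418.178952   236.78771197]]
```

View pics/c8.png

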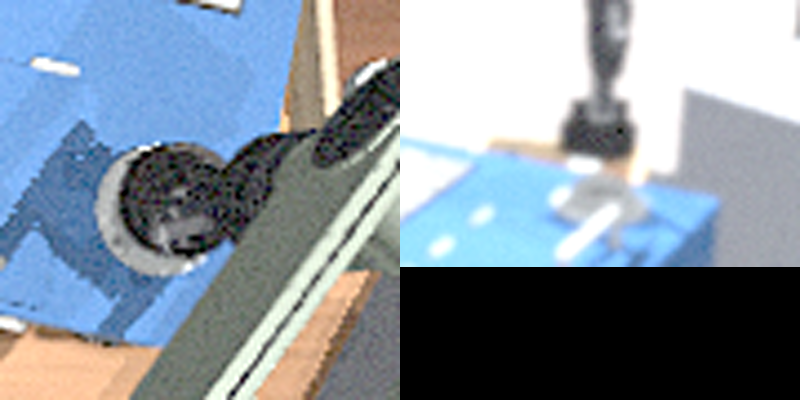

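The top crop shows the cap disc with its centre at about (177,200), nearly over the spigot flange. The side crop shows it floating about 30 mm above the mouth. Next I measure it numerically.

Run:
```python
from h import *
c=np.load("s2.npy",allow_pickle=True).item();d=np.load("t2.npy",allow_pickle=True).item()
# top: left/top/bottom edge points of dark disc at sub-pixel by row/col threshold crossing
g=d["p"].max(2).astype(float)
m=(cv2.resize(g[190:280,380:470],None,fx=4,fy=4,interpolation=1)<85).astype(np.uint8)
q=max(cv2.findContours(m,0,1)[0],key=cv2.contourArea).reshape(-1,2)
P=(q+.5)/4-.5+[380,190]
cen=np.array([419.5,234.6])
for it in range(4):
    v=P-cen; r=np.hypot(*v.T); a=np.degrees(np.arctan2(v[:,1],v[:,0]))
    k=((a<-60)|(a>75))&(np.abs(r-13.2)<1.8)
    A=np.c_[2*P[k],np.ones(k.sum())]; s=np.linalg.lstsq(A,(P[k]**2).sum(1),rcond=None)[0]; cen=s[:2]; R=np.sqrt(s[2]+cen@cen)
print(cen,R,k.sum())
W=plane(d,P[k],.262)[:,:2]; A=np.c_[2*W,np.ones(len(W))]; s=np.linalg.lstsq(A,(W**2).sum(1),rcond=None)[0]; print("world@.262",s[:2],"R",np.sqrt(s[2]+s[:2]@s[:2]))
print("read",bot.observe()["position"])
g2=c["p"].max(2)
for v in range(134,160): print(v," ".join("%3d"%x for x in g2[v,322:350]))
```

```text
[419.41240805 235.26617634] 13.741528747453378 84
world@.262 [ 0.5243075 -0.3025176] R 0.03814256907109642
read [ 0.52482655 -0.30726712  0.26650463]
134 189 186 187 188 187 184 186 185 183 172 140  95  67  46  45  74 125 162 180 188 185 190 191 187 190 188 191 185
135 186 188 187 185 184 184 182 179 176 163 130  92  61  47  53  81 127 163 178 184 186 186 189 187 188 191 188 190
136 186 190 188 185 183 175 165 157 150 138 112  85  62  44  49  73 111 142 157 168 179 185 189 188 190 191 189 188
137 188 186 188 185 182 162 134 108  98  89  82  78  62  47  40  59  78  92 107 134 162 184 187 186 187 187 187 186
138 188 188 185 183 176 150 110  65  49  50  63  69  61  48  48  54  56  50  67 111 154 177 188 187 191 190 188 191
139 189 187 185 184 171 146 101  57  30  41  59  63  61  50  48  54  50  40  60 106 154 178 189 188 189 188 187 192
140 187 188 185 181 164 129  80  47  26  40  55  70  65  59  59  62  52  39  61 108 154 179 189 188 190 190 192 191
141 189 187 182 167 139 103  63  34  33  35  52  67  70  67  72  62  53  37  58 103 141 174 181 189 192 191 192 193
142 187 185 182 154 11
[... 1365 characters left out ...]
 148
154 214 212 212 216 215 213 203 185 168 148 133 122 109 108 107 112 112 116 132 171 220 231 206 144 106 101 107 110
155 205 205 206 210 214 210 191 161 135 118 112 102 101 101 103 101  96 105 117 158 196 205 170 120 103  99  99  98
156 204 202 202 209 208 202 175 134 110 101  95  94  94  92  96  95  96  98 100 126 148 162 159 143 139 129 118 113
157 200 197 204 210 211 196 157 120 101  93  88  83  80  81  85  88  92  94 102 120 144 167 177 176 173 165 155 146
158 200 205 209 214 207 185 145 107  97  92  85  80  76  82  83  88  86  87 102 113 133 160 178 186 188 184 179 177
159 199 205 212 213 188 153 120 104  99  95  95  90  92  94 101 103 101 102 104 107 117 138 162 181 188 192 188 187
```

The cap's lateral position agrees with the TCP reading to about 1 mm. I'll align over the inlet first and then go down.

Scaled: 25 mm is 0.0313, 20 mm is 0.025.

Request:
apply_moves([
  [[0,0,0],[-0.01,0.0138,0.0125],-1],
  [[0,0,0],[-0.01,0.0138,0.025],-1],
  [[0,0,0],[-0.01,0.0138,0.0313],-1],
  [[0,0,0],[-0.01,0.0138,0.0313],-1],
  [[0,0,0],[-0.01,0.0138,0.0313],-1],
  [[0,0,0],[-0.01,0.0138,0.0313],-1],
  [[0,0,0],[-0.01,0.0138,0.0313],-1],
])

```text
t: 9.68
position: [0.5211, -0.3221, 0.2433]
tool_rot: [3.099, 0.513, 0.001]
contact_force: [0.4, 0.3, -2.6]
opening: 0.0083
finger_force: 61.6
```

```bash
python3 plan.py .5202 -.3207 .210 .328; python3 plan.py
```

```text
t 9.68 pos [ 0.5211 -0.3221  0.2433] psi 0.328 tilt 0.001 q [-0.69  0.27  1.42  0.    1.45  0.55] F [ 0.4  0.3 -2.6] open 0.0083 grip 61.6
turn [ 0.0008 -0.0006  0.0001] shift [-0.4 -1.6 33.3]
t 9.68 pos [ 0.5211 -0.3221  0.2433] psi 0.328 tilt 0.001 q [-0.69  0.27  1.42  0.    1.45  0.55] F [ 0.4  0.3 -2.6] open 0.0083 grip 61.6
```

Scaled: 23 mm is 0.0288, 21 mm is 0.0263.

Request:
apply_moves([
  [[0,0,0],[-0.0006,-0.0015,0.0063],-1],
  [[0,0,0],[-0.0006,-0.0015,0.0125],-1],
  [[0,0,0],[-0.0006,-0.0015,0.0175],-1],
  [[0,0,0],[-0.0006,-0.0015,0.0225],-1],
  [[0,0,0],[-0.0006,-0.0015,0.0263],-1],
  [[0,0,0],[-0.0006,-0.0015,0.0288],-1],
  [[0,0,0],[-0.0006,-0.0015,0.0288],-1],
])

```text
t: 10.27
position: [0.5196, -0.3209, 0.2189]
tool_rot: [-3.098, -0.512, 0.001]
contact_force: [1.4, 0.9, -0.6]
opening: 0.0079
finger_force: 61.6
```

```bash
python3 plan.py .5202 -.3207 .209 .328
```

```text
t 10.27 pos [ 0.5196 -0.3209  0.2189] psi 0.328 tilt 0.001 q [-0.69  0.29  1.46  0.    1.4   0.55] F [ 1.4  0.9 -0.6] open 0.0079 grip 61.6
turn [-0.0012  0.0007 -0.0003] shift [0.7 0.1 9.9]
```

Request:
apply_moves([
  [[0,0,0],[0.0006,0,0.0038],-1],
  [[0,0,0],[0.0006,0,0.0075],-1],
  [[0,0,0],[0.0006,0,0.01],-1],
  [[0,0,0],[0.0006,0,0.0113],-1],
  [[0,0,0],[0.0006,0,0.0125],-1],
  [[0,0,0],[0.0006,0,0.0125],-1],
])

```text
t: 10.77
position: [0.5203, -0.3209, 0.2095]
tool_rot: [-3.099, -0.513, 0.0]
contact_force: [-1.0, -0.3, -0.7]
opening: 0.0088
finger_force: 61.6
```

```bash
python3 plan.py .5202 -.3207 .209 .328
```

```text
t 10.77 pos [ 0.5203 -0.3209  0.2095] psi 0.328 tilt 0.000 q [-0.69  0.29  1.46  0.    1.38  0.55] F [-1.  -0.3 -0.7] open 0.0088 grip 61.6
turn [-0.0003  0.0002 -0.0002] shift [-0.  -0.2  0.5]
```

Push down a little more until contact.

Scaled: 2 mm is 0.0025, 1 mm is 0.0013.

Request:
apply_moves([
  [[0,0,0],[0,0,0.0013],-1],
  [[0,0,0],[0,0,0.0025],-1],
  [[0,0,0],[0,0,0.0025],-1],
  [[0,0,0],[0,0,0.0025],-1],
])

```text
t: 11.1
position: [0.5206, -0.3211, 0.209]
tool_rot: [3.099, 0.513, 0.001]
contact_force: [-1.4, 1.5, 4.6]
opening: 0.0083
finger_force: 62.4
```

Contact came exactly at the expected home height. I release and rise.

Scaled: -100 mm is -0.125, -60 mm is -0.075.

Request:
apply_moves([
  [[0,0,0],[0,0,0],1],
  [[0,0,0],[0,0,0],1],
  [[0,0,0],[0,0,0],1],
  [[0,0,0],[0,0,0],1],
  [[0,0,0],[0,0,0],1],
  [[0,0,0],[0,0,-0.0375],1],
  [[0,0,0],[0,0,-0.075],1],
  [[0,0,0],[0,0,-0.125],1],
])

```text
t: 11.77
position: [0.519, -0.3198, 0.3054]
tool_rot: [-3.094, -0.512, 0.007]
contact_force: [0.7, 0.1, -0.3]
opening: 0.0852
finger_force: 0.0
```

```bash
python3 plan.py .4955 -.143 .30 1.373
python3 - <<'E'
from h import *
c=grab("side"); g2=c["p"].max(2)
print(proj(c,[[.5205,-.3208,.206],[.5205,-.3208,.184]]))
for v in range(146,172): print(v," ".join("%3d"%x for x in g2[v,322:350]))
E
```

```text
t 11.77 pos [ 0.519  -0.3198  0.3054] psi 0.328 tilt 0.007 q [-0.69  0.24  1.34  0.    1.57  0.55] F [ 0.7  0.1 -0.3] open 0.0852 grip 0.0
turn [-7.3000e-03  1.0000e-04 -1.0453e+00] shift [  34.7 -175.     6.3]
[[335.34266462 154.73334576]
 [334.97164158 159.77107981]]
146 191 192 196 195 190 189 186 187 196 198 197 197 197 199 203 199 198 194 194 193 195 193 193 195 192 193 189 190
147 154 153 158 156 157 158 157 166 174 179 186 185 192 195 197 195 193 192 198 201 204 204 211 216 206 197 192 193
148 124 124 126 127 129 128 123 123 129 134 136 136 139 145 152 157 156 163 171 184 194 213 227 230 218 201 195 192
149 122 122 123 117 123 118 105  85  79  74  75  74  74  81  86  91  96 103 113 134 163 206 234 233 220 198 192 188
150 119 113 114 118 120 117 100  69  46  34  34  39  36  35  38  41  41  48  54  84 147 214 235 227 209 192 190 193
151 144 133 122 112 115 116 101  69  35  27  26  18  16  22  24  27  23  24  35  86 158 224 236 220 188 185 187 190
152 183 173 165 150 139 121  96  63  30  24  24  18  24  23  24  21  20  26  43 100 175 226 230 201 169 166 175 175
153 201 195 189 18
[... 1485 characters left out ...]
 162
166 209 212 213 209 209 203 195 188 187 199 219 216 191 157 124 106 108 121 144 154 158 155 156 154 153 161 181 195
167 207 209 210 209 208 209 212 217 221 221 215 194 163 137 121 108 109 128 157 176 183 185 183 183 175 181 194 209
168 209 208 208 207 209 212 223 231 230 219 198 179 168 156 141 125 113 122 142 163 174 182 189 182 173 178 193 204
169 217 216 210 214 217 225 231 230 220 199 188 190 190 183 167 139 113 113 128 136 145 154 164 162 161 178 196 201
170 220 219 217 218 223 229 231 220 200 191 192 200 198 191 167 137 122 135 145 140 124 125 127 138 157 179 191 191
171 222 221 217 218 225 229 219 203 196 199 200 199 195 178 150 128 142 166 176 164 133 107 104 123 149 172 182 176
```

The cap sits level at the mouth (column about 335, rows 149–161). Now to the handle: turn and traverse.

Scaled: -174 mm is -0.2175, -152 mm is -0.19, -0.96 rad is -0.3056.

Request:
apply_moves([
  [[0,0,-0.0382],[0.005,-0.025,0],1],
  [[0,0,-0.0764],[0.01,-0.0525,0],1],
  [[0,0,-0.1146],[0.015,-0.08,0],1],
  [[0,0,-0.1528],[0.0213,-0.1075,0],1],
  [[0,0,-0.191],[0.0263,-0.135,0],1],
  [[0,0,-0.2292],[0.0325,-0.1625,0],1],
  [[0,0,-0.2674],[0.0375,-0.19,0],1],
  [[0,0,-0.3056],[0.0438,-0.2175,0],1],
])

```text
t: 12.48
position: [0.4972, -0.144, 0.3077]
tool_rot: [2.507, 1.893, 0.0]
contact_force: [0.2, -0.2, -0.1]
opening: 0.0851
finger_force: 0.0
```

```bash
python3 plan.py .4954 -.1425 .26 1.373
```

```text
t 12.48 pos [ 0.4972 -0.144   0.3077] psi 1.294 tilt 0.000 q [-0.45  0.03  1.57  0.    1.54 -0.17] F [ 0.2 -0.2 -0.1] open 0.0851 grip 0.0
turn [ 0.0004  0.0001 -0.0795] shift [ 0.9 -2.2 47.7]
```

Scaled: 72 mm is 0.09, 62 mm is 0.0775, -0.08 rad is -0.0255.

Request:
apply_moves([
  [[0,0,-0.0255],[0.0013,-0.0025,0.0188],1],
  [[0,0,-0.0255],[0.0013,-0.0025,0.0375],1],
  [[0,0,-0.0255],[0.0013,-0.0025,0.06],1],
  [[0,0,-0.0255],[0.0013,-0.0025,0.0775],1],
  [[0,0,-0.0255],[0.0013,-0.0025,0.09],1],
  [[0,0,-0.0255],[0.0013,-0.0025,0.09],1],
  [[0,0,-0.0255],[0.0013,-0.0025,0.09],1],
])

```text
t: 13.07
position: [0.4957, -0.1434, 0.2355]
tool_rot: [-2.435, -1.984, 0.0]
contact_force: [0.2, 0.5, 0.8]
opening: 0.0853
finger_force: 0.0
```

```bash
python3 plan.py .4954 -.1425 .212 1.373
```

```text
t 13.07 pos [ 0.4957 -0.1434  0.2355] psi 1.368 tilt 0.001 q [-0.45  0.07  1.67  0.    1.4  -0.25] F [0.2 0.5 0.8] open 0.0853 grip 0.0
turn [-0.0008 -0.0002 -0.0053] shift [ 0.8 -0.5 23.5]
```

Scaled: 23 mm is 0.0288, 18 mm is 0.0225.

Request:
apply_moves([
  [[0,0,0],[0,0,0.0125],1],
  [[0,0,0],[0,0,0.0225],1],
  [[0,0,0],[0,0,0.0288],1],
  [[0,0,0],[0,0,0.0288],0],
  [[0,0,0],[0,0,0.0288],-1],
  [[0,0,0],[0,0,0.0288],-1],
  [[0,0,0],[0,0,0.0288],-1],
  [[0,0,0],[0,0,0.0288],-1],
], force=30)

```text
t: 13.73
position: [0.4961, -0.1436, 0.2132]
tool_rot: [2.434, 1.984, 0.001]
contact_force: [0.3, -0.9, -0.8]
opening: 0.0256
finger_force: 0.0
```

Request:
apply_moves([
  [[0,0,0],[0,0,0],-1],
  [[0,0,0],[0,0,0],-1],
  [[0,0,0],[0,0,0],-1],
])

```text
t: 13.98
position: [0.4957, -0.1434, 0.213]
tool_rot: [-2.435, -1.985, 0.001]
contact_force: [-0.9, 0.2, 2.0]
opening: 0.0084
finger_force: 29.2
```

Gripped the bar at about its 10 mm thickness. Now the arc about the hinge.

Scaled: -81.9 mm is -0.1024, -75.3 mm is -0.0941.

Request:
apply_moves([
  [[0,0,0],[0,0.0068,-0.0165],-1],
  [[0,0,0],[0,0.0151,-0.0321],-1],
  [[0,0,0],[0,0.025,-0.0469],-1],
  [[0,0,0],[0,0.0364,-0.0606],-1],
  [[0,0,0],[0,0.049,-0.0731],-1],
  [[0,0,0],[0,0.0629,-0.0844],-1],
  [[0,0,0],[0,0.0778,-0.0941],-1],
  [[0,0,0],[0,0.0935,-0.1024],-1],
])

```text
t: 14.65
position: [0.5668, -0.1577, 0.2957]
tool_rot: [-2.431, -1.981, 0.006]
contact_force: [-7.8, 2.4, 7.4]
opening: 0.0082
finger_force: 29.6
```

```bash
python3 plan.py
```

```text
t 14.65 pos [ 0.5668 -0.1577  0.2957] psi 1.368 tilt 0.007 q [-0.42  0.19  1.41 -0.    1.54 -0.21] F [-7.8  2.4  7.4] open 0.0082 grip 29.6
```

Scaled: 110.9 mm is 0.1386, 97.3 mm is 0.1216.

Request:
apply_moves([
  [[0,0,0],[0,0.0165,-0.0066],-1],
  [[0,0,0],[0,0.0336,-0.0115],-1],
  [[0,0,0],[0,0.0511,-0.0148],-1],
  [[0,0,0],[0,0.0689,-0.0161],-1],
  [[0,0,0],[0,0.0866,-0.0159],-1],
  [[0,0,0],[0,0.1043,-0.0138],-1],
  [[0,0,0],[0,0.1216,-0.0099],-1],
  [[0,0,0],[0,0.1386,-0.0043],-1],
])

```text
t: 15.32
position: [0.678, -0.1803, 0.299]
tool_rot: [-2.434, -1.985, -0.0]
contact_force: [-3.6, 2.3, 6.3]
opening: 0.0085
finger_force: 31.3
```

Scaled: 11.7 mm is 0.0146, 8 mm is 0.01.

Request:
apply_moves([
  [[0,0,0],[0,0.01,0.0043],-1],
  [[0,0,0],[0,0.0146,0.0065],-1],
  [[0,0,0],[0,0.0146,0.0065],-1],
  [[0,0,0],[0,0.0146,0.0065],-1],
])

```text
t: 15.65
position: [0.6902, -0.1827, 0.2931]
tool_rot: [2.433, 1.985, 0.004]
contact_force: [2.5, 1.9, 1.5]
opening: 0.0087
finger_force: 30.9
```

```bash
python3 plan.py
python3 - <<'E'
from h import *
c=grab("side");np.save("s3.npy",c,allow_pickle=True)
E
```

```text
t 15.65 pos [ 0.6902 -0.1827  0.2931] psi 1.368 tilt 0.003 q [-0.38  0.47  1.06  0.    1.61 -0.18] F [2.5 1.9 1.5] open 0.0087 grip 30.9
```

Handle position gives the flap at about 1.76 rad. I open only slightly, since the flap plate is close in front, and withdraw straight up.

Scaled: -120 mm is -0.15, -95 mm is -0.1188.

Request:
apply_moves([
  [[0,0,0],[0,0,0],-0.58],
  [[0,0,0],[0,0,0],-0.58],
  [[0,0,0],[0,0,0],-0.58],
  [[0,0,0],[0,0,-0.0188],-0.58],
  [[0,0,0],[0,0,-0.0438],-0.58],
  [[0,0,0],[0,0,-0.0813],-0.58],
  [[0,0,0],[0,0,-0.1188],-0.58],
  [[0,0,0],[0,0,-0.15],-0.58],
])

```text
t: 16.37
position: [0.6886, -0.1837, 0.4148]
tool_rot: [2.435, 1.983, -0.001]
contact_force: [-0.0, 0.5, 1.0]
opening: 0.0182
finger_force: 0.0
```

Scaled: -260 mm is -0.325, -240 mm is -0.3.

Request:
apply_moves([
  [[0,0,0],[0,-0.05,0],-0.58],
  [[0,0,0],[0,-0.1,0],-0.58],
  [[0,0,0],[0,-0.15,0],-0.3],
  [[0,0,0],[0,-0.2,0],-0.3],
  [[0,0,0],[0,-0.25,0],-0.3],
  [[0,0,0],[0,-0.3,0],-0.3],
  [[0,0,0],[0,-0.325,0],-0.3],
  [[0,0,0],[0,-0.325,0],-0.3],
])

```text
t: 17.03
position: [0.4309, -0.1301, 0.4139]
tool_rot: [2.436, 1.982, -0.001]
contact_force: [0.6, 0.6, 1.2]
opening: 0.0296
finger_force: 0.0
```

```bash
python3 plan.py
python3 - <<'E'
from h import *
c=grab("side");d=grab("top");np.save("s4.npy",c,allow_pickle=True);np.save("t4.npy",d,allow_pickle=True)
b=cv2.resize(d["p"][125:275,300:450],(500,500),interpolation=2);a=cv2.resize(c["p"][110:230,240:375],None,fx=2.22,fy=2.22,interpolation=2)
o=np.zeros((500,800,3),np.uint8);o[:,:500]=b;o[:a.shape[0],500:500+a.shape[1]]=a
o=np.clip((o/180.)**.6*255*.9,0,255).astype(np.uint8)
cv2.imwrite("pics/c9.png",o);print(a.shape)
E
```

```text
t 17.03 pos [ 0.4309 -0.1301  0.4139] psi 1.366 tilt 0.001 q [-0.49 -0.15  1.52 -0.    1.76 -0.28] F [0.6 0.6 1.2] open 0.0296 grip 0.0
(266, 300, 3)
```

View pics/c9.png

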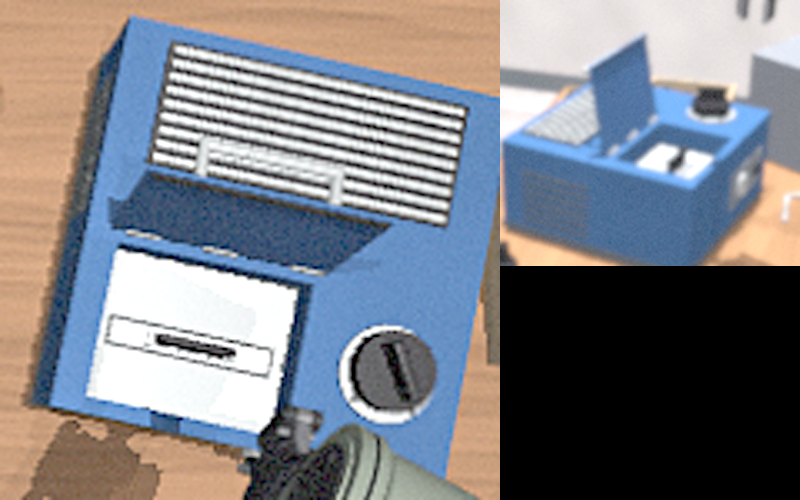

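The flap stands open behind its hinge, the cap is on the inlet (390,370), and the plate's black grip runs from (155,338) to (236,353) in the crop.

```bash
python3 - <<'E'
from h import *
c=np.load("s4.npy",allow_pickle=True).item();d=np.load("t4.npy",allow_pickle=True).item()
def blob(im,x0,x1,y0,y1,th):
    m=(im["p"].max(2)[y0:y1,x0:x1]<th).astype(np.uint8); n,l,st,ce=cv2.connectedComponentsWithStats(m); k=1+np.argmax(st[1:,4]); ys,xs=np.where(l==k); P=np.c_[xs+x0,ys+y0].astype(float)
    return ce[k]+[x0,y0],P,st[k]
ct,P,st=blob(d,342,376,220,236,110); print(ct,st); W=plane(d,P,.170); w=W[:,:2]-W[:,:2].mean(0); U,S,V=np.linalg.svd(w,full_matrices=False); print("axis",V[0],np.arctan2(V[0,1],V[0,0]),"len",np.ptp(w@V[0]))
print("grip@.172",plane(d,[ct],.172))
# ends in top
cs,P2,st=blob(c,308,332,172,190,90); print(cs,st)
print("tri",tri(d,ct,c,cs))
# cap on inlet check
ck,_,st=blob(d,400,436,215,255,95); print("cap",ck,st,plane(d,[ck],.206))
E
python3 plan.py .5452 -.1523 .41 1.373
```

```text
[358.13636364 228.48863636] [ 5  5 24  8 88]
axis [0.19014443 0.98175613] 1.3794870651742697 len 0.07139828289429835
grip@.172 [[ 0.54297612 -0.14959438  0.172     ]]
[320.60683761 176.56410256] [  0   0  24  15 117]
tri (array([ 0.54120433, -0.14773977,  0.1821096 ]), np.float64(0.003191322007242197))
cap [417.4127907  236.01744186] [  5   9  26  25 516] [[ 0.52221688 -0.31703944  0.206     ]]
t 17.13 pos [ 0.434  -0.131   0.4134] psi 1.367 tilt 0.002 q [-0.48 -0.14  1.52 -0.    1.76 -0.28] F [-0.2 -0.3 -0.1] open 0.0300 grip 0.0
turn [ 0.0016  0.0008 -0.0061] shift [  1.7 113.2   3.6]
```

Scaled: 200 mm is 0.25, 175 mm is 0.2188.

Request:
apply_moves([
  [[0,0,0],[0,0.0438,0.0188],-0.3],
  [[0,0,0],[0,0.0938,0.05],-0.3],
  [[0,0,0],[0.0038,0.1313,0.0875],-0.3],
  [[0,0,0],[0.0038,0.1388,0.1313],-0.3],
  [[0,0,0],[0.0038,0.1388,0.175],-0.3],
  [[0,0,0],[0.0038,0.1388,0.2188],-0.3],
  [[0,0,0],[0.0038,0.1388,0.25],-0.3],
  [[0,0,0],[0.0038,0.1388,0.25],-0.3],
])

```text
t: 17.8
position: [0.5401, -0.1485, 0.2043]
tool_rot: [-2.424, -1.976, 0.011]
contact_force: [-0.8, -0.2, -1.2]
opening: 0.03
finger_force: 0.0
```

Request:
apply_moves([
  [[0,0,0],[0,0,0],-0.3],
  [[0,0,0],[0,0,0],-0.3],
])

```text
t: 17.97
position: [0.5454, -0.1509, 0.2143]
tool_rot: [2.433, 1.984, 0.002]
contact_force: [0.1, 1.0, 1.3]
opening: 0.0299
finger_force: 0.0
```

```bash
python3 plan.py .544 -.150 .142 1.373
python3 - <<'E'
from h import *
c=grab("side"); p=bot.observe()["position"]; print([(z,proj(c,[p[0],p[1],p[2]+z])[0].round(1)) for z in(-.017,-.004,.006)])
g=c["p"].max(2)
for v in range(150,192): print(v," ".join("%3d"%x for x in g[v,304:334]))
E
```

```text
t 17.97 pos [ 0.5454 -0.1509  0.2143] psi 1.368 tilt 0.002 q [-0.42  0.19  1.58 -0.    1.37 -0.22] F [0.1 1.  1.3] open 0.0299 grip 0.0
turn [ 0.0024  0.0006 -0.0052] shift [ 0.7 -1.8 72.3]
[(-0.017, array([319.4, 172.1])), (-0.004, array([319.6, 168.9])), (0.006, array([319.7, 166.4]))]
150 106 103  88  64  47  36  37  43  44  34  38  36  36  64  97 114 115  95  69  41  38  31  28  20  33  38  40  34  38  37
151 107 106  95  70  52  35  29  39  42  37  32  35  48  87 139 164 166 146 110  66  42  34  30  31  27  26  28  35  34  32
152 105 107  97  81  62  39  39  38  37  36  32  30  59 106 165 199 205 188 147  93  50  37  32  27  33  32  28  32  34  35
153 105 104 101  91  73  63  60  56  43  37  33  39  71 125 181 214 220 208 171 117  60  31  34  32  33  23  35  27  35  31
154 101 106 103  97  96  97 107  96  71  46  36  42  84 144 193 218 222 215 184 130  77  40  33  33  26  36  34  29  27  32
155 104 103 104 101 111 131 151 147 109  67  44  48  89 145 196 220 221 218 190 145  83  39  27  32  33  35  34  35  39  37
156  98 105 103 107 115 143 173 177 144  91  58  45  73 134 188 216
[... 3696 characters left out ...]
 161 110  73  47  53  69  92 113 125 135 138 132 131 133 148 173 199 212 207 196
187 218 218 217 216 213 210 210 206 206 194 169 135 112  96  96 105 123 133 136 133 138 135 130 129 145 173 197 205 200 173
188 202 207 214 217 215 216 220 218 217 212 201 183 170 161 152 153 155 152 146 141 137 137 133 132 149 175 191 196 176 145
189 164 174 182 192 202 208 212 219 218 219 215 212 208 205 199 191 189 177 170 165 161 148 140 130 137 155 171 165 140 110
190 120 129 139 149 163 174 188 196 205 210 217 220 220 220 221 217 210 207 201 194 185 175 159 144 131 130 131 121 105  86
191  97  95 101 109 120 129 140 155 168 177 189 199 204 214 218 222 221 220 218 215 213 207 191 172 148 130 106  90  85  83
```

Scaled: 73 mm is 0.0913, 67 mm is 0.0838.

Request:
apply_moves([
  [[0,0,0],[0.0013,-0.0019,0.0188],-0.3],
  [[0,0,0],[0.0013,-0.0019,0.0375],-0.3],
  [[0,0,0],[0.0013,-0.0019,0.0563],-0.3],
  [[0,0,0],[0.0013,-0.0019,0.0725],-0.3],
  [[0,0,0],[0.0013,-0.0019,0.0838],-0.3],
  [[0,0,0],[0.0013,-0.0019,0.0913],-0.3],
  [[0,0,0],[0.0013,-0.0019,0.0913],-0.3],
  [[0,0,0],[0.0013,-0.0019,0.0913],-0.3],
])

```text
t: 18.68
position: [0.5434, -0.1493, 0.141]
tool_rot: [2.434, 1.984, 0.001]
contact_force: [0.6, -0.2, -0.8]
opening: 0.03
finger_force: 0.0
```

Request:
apply_moves([
  [[0,0,0],[0,0,0],-1],
  [[0,0,0],[0,0,0],-1],
  [[0,0,0],[0,0,0],-1],
  [[0,0,0],[0,0,0],-1],
  [[0,0,0],[0,0,0],-1],
], force=50)

```text
t: 19.1
position: [0.5437, -0.1494, 0.1413]
tool_rot: [2.433, 1.983, 0.002]
contact_force: [-0.3, -0.2, 4.6]
opening: 0.0067
finger_force: 50.7
```

Scaled: -43 mm is -0.0538, -33 mm is -0.0413.

Request:
apply_moves([
  [[0,0,0],[0,0,0],-1],
  [[0,0,0],[0,0,0],-1],
  [[0,0,0],[0,0,-0.0075],-1],
  [[0,0,0],[0,0,-0.0175],-1],
  [[0,0,0],[0,0,-0.0288],-1],
  [[0,0,0],[0,0,-0.0413],-1],
  [[0,0,0],[0,0,-0.0538],-1],
], force=90)

```text
t: 19.68
position: [0.542, -0.1487, 0.1834]
tool_rot: [-2.434, -1.984, 0.001]
contact_force: [0.4, -0.1, -3.9]
opening: 0.0064
finger_force: 88.1
```

Scaled: -140 mm is -0.175, -130 mm is -0.1625.

Request:
apply_moves([
  [[0,0,0],[0,0,-0.015],-1],
  [[0,0,0],[0,0,-0.0313],-1],
  [[0,0,0],[0,0,-0.05],-1],
  [[0,0,0],[0,0,-0.075],-1],
  [[0,0,0],[0,0,-0.1063],-1],
  [[0,0,0],[0,0,-0.1375],-1],
  [[0,0,0],[0,0,-0.1625],-1],
  [[0,0,0],[0,0,-0.175],-1],
])

```text
t: 20.35
position: [0.5437, -0.1495, 0.3277]
tool_rot: [2.431, 1.981, 0.004]
contact_force: [0.4, -0.9, -2.4]
opening: 0.0062
finger_force: 88.2
```

Request:
apply_moves([
  [[0,0,0],[0,0,0],-1],
  [[0,0,0],[0,0,0],-1],
  [[0,0,0],[0,0,0],-1],
  [[0,0,0],[0,0,0],-1],
])

```text
t: 20.68
position: [0.5415, -0.1485, 0.3205]
tool_rot: [-2.432, -1.982, 0.003]
contact_force: [0.5, 0.1, -2.9]
opening: 0.0062
finger_force: 88.2
```

```bash
python3 plan.py .454 .364 .324 1.512
```

```text
t 20.68 pos [ 0.5415 -0.1485  0.3205] psi 1.368 tilt 0.004 q [-0.42  0.12  1.44 -0.    1.58 -0.22] F [ 0.5  0.1 -2.9] open 0.0062 grip 88.2
turn [-0.0042 -0.0012 -0.1442] shift [ 484.3 -189.1   -2.2]
```

Scaled: 215 mm is 0.2688, 185 mm is 0.2313, -0.14 rad is -0.0446.

Request:
apply_moves([
  [[0,0,0],[0.015,-0.0063,0],-1],
  [[0,0,-0.0095],[0.0438,-0.0175,0],-1],
  [[0,0,-0.0191],[0.0813,-0.0313,0],-1],
  [[0,0,-0.0318],[0.1188,-0.0463,0],-1],
  [[0,0,-0.0446],[0.1563,-0.0613,0],-1],
  [[0,0,-0.0446],[0.1938,-0.0763,0],-1],
  [[0,0,-0.0446],[0.2313,-0.09,0],-1],
  [[0,0,-0.0446],[0.2688,-0.105,0],-1],
])

```text
t: 21.35
position: [0.5023, 0.0808, 0.3219]
tool_rot: [-2.289, -2.149, 0.002]
contact_force: [0.2, 0.1, -4.0]
opening: 0.0059
finger_force: 88.1
```

```bash
python3 plan.py .454 .364 .324 1.512
```

```text
t 21.35 pos [0.5023 0.0808 0.3219] psi 1.508 tilt 0.002 q [-0.01  0.    1.56  0.    1.57  0.05] F [ 0.2  0.1 -4. ] open 0.0059 grip 88.1
turn [-0.0019 -0.0005 -0.004 ] shift [279.7 -65.9  -1.9]
```

Request:
apply_moves([
  [[0,0,0],[0.0375,-0.0088,0],-1],
  [[0,0,0],[0.0775,-0.0188,0],-1],
  [[0,0,0],[0.1188,-0.0275,0],-1],
  [[0,0,0],[0.1625,-0.0388,0],-1],
  [[0,0,0],[0.2063,-0.0488,0],-1],
  [[0,0,0],[0.25,-0.0588,0],-1],
  [[0,0,0],[0.2938,-0.0688,0],-1],
  [[0,0,0],[0.325,-0.0763,0],-1],
])

```text
t: 22.02
position: [0.4568, 0.3452, 0.3217]
tool_rot: [-2.286, -2.152, 0.002]
contact_force: [-0.1, -0.8, -2.8]
opening: 0.0061
finger_force: 88.2
```

Scaled: 100 mm is 0.125, 95 mm is 0.1188.

Request:
apply_moves([
  [[0,0,0],[0.01,-0.0025,0.0063],-1],
  [[0,0,0],[0.01,-0.0025,0.025],-1],
  [[0,0,0],[0.01,-0.0025,0.05],-1],
  [[0,0,0],[0.01,-0.0025,0.075],-1],
  [[0,0,0],[0.01,-0.0025,0.1],-1],
  [[0,0,0],[0.01,-0.0025,0.1188],-1],
  [[0,0,0],[0.01,-0.0025,0.125],-1],
  [[0,0,0],[0.01,-0.0025,0.125],-1],
])

```text
t: 22.68
position: [0.4558, 0.3489, 0.22]
tool_rot: [-2.289, -2.149, 0.009]
contact_force: [-0.3, -1.0, -2.5]
opening: 0.0062
finger_force: 88.1
```

Request:
apply_moves([
  [[0,0,0],[0,0,0],-1],
  [[0,0,0],[0,0,0],-1],
  [[0,0,0],[0,0,0],-1],
  [[0,0,0],[0,0,0],-1],
])

```text
t: 23.02
position: [0.4584, 0.3503, 0.2243]
tool_rot: [2.29, 2.15, 0.004]
contact_force: [-0.2, -0.6, -3.5]
opening: 0.0062
finger_force: 88.1
```

```bash
python3 plan.py .454 .364 .224 1.512
python3 - <<'E'
from h import *
c=grab("side");d=grab("top")
b=cv2.resize(d["p"][140:290,140:460],(760,356),interpolation=2);a=cv2.resize(c["p"][120:360,220:380],(160,240))
o=np.zeros((600,760,3),np.uint8);o[:356]=b;o[356:596,:160]=a; z=cv2.resize(c["p"][120:185,280:380],(370,240),interpolation=2);o[356:596,180:550]=z
cv2.imwrite("pics/c10.png",o)
p=bot.observe()["position"];print(proj(d,p),proj(c,p))
E
```

```text
t 23.02 pos [0.4584 0.3503 0.2243] psi 1.508 tilt 0.003 q [0.5  0.21 1.54 0.   1.39 0.57] F [-0.2 -0.6 -3.5] open 0.0062 grip 88.1
turn [ 0.0021 -0.0014 -0.0043] shift [13.4 -5.2  0.3]
[[186.39844556 255.66309568]] [[308.07513638 242.40421677]]
```

View pics/c10.png

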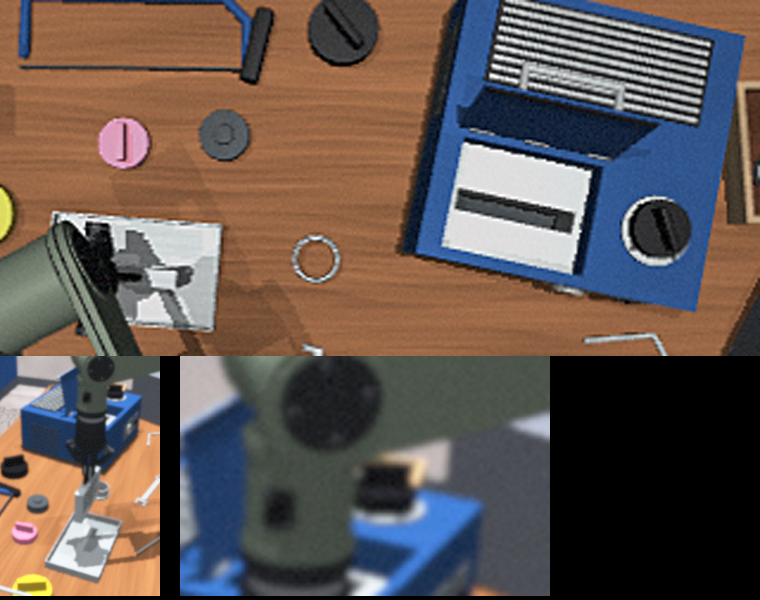

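The picture shows the plate hanging over the tray, the flap open and the cap on. The tray, former and coupling are unmoved, and the slot is empty. I'll make one last centring shift and settle.

Scaled: 13 mm is 0.0163, 6 mm is 0.0075.

Request:
apply_moves([
  [[0,0,0],[0.0075,-0.0025,0],-1],
  [[0,0,0],[0.0163,-0.0063,0],-1],
  [[0,0,0],[0.0163,-0.0063,0],-1],
  [[0,0,0],[0.0163,-0.0063,0],-1],
  [[0,0,0],[0.0163,-0.0063,0],-1],
  [[0,0,0],[0.0163,-0.0063,0],-1],
  [[0,0,0],[0.0163,-0.0063,0],-1],
  [[0,0,0],[0.0163,-0.0063,0],-1],
])

```text
t: 23.78
position: [0.4535, 0.3631, 0.2228]
tool_rot: [2.291, 2.15, -0.0]
contact_force: [0.4, -1.1, -3.1]
opening: 0.0063
finger_force: 88.2
```

Request:
apply_moves([
  [[0,0,0],[0,0,0],-1],
  [[0,0,0],[0,0,0],-1],
  [[0,0,0],[0,0,0],-1],
  [[0,0,0],[0,0,0],-1],
  [[0,0,0],[0,0,0],-1],
  [[0,0,0],[0,0,0],-1],
])

```text
t: 24.28
position: [0.4535, 0.3633, 0.2229]
tool_rot: [-2.29, -2.15, 0.0]
contact_force: [0.3, 0.3, -3.7]
opening: 0.0063
finger_force: 88.2
```

```bash
python3 plan.py .454 .364 .224 1.512; python3 -c "
from plant import bot;print(bot.job_done())"
```

```text
t 24.28 pos [0.4535 0.3633 0.2229] psi 1.508 tilt 0.000 q [0.53 0.22 1.53 0.   1.39 0.59] F [ 0.3  0.3 -3.7] open 0.0063 grip 88.2
turn [-0.      0.     -0.0042] shift [ 0.8  0.5 -1.1]
the job is handed in; nothing more can be done
None
```

I handed the job in at about 24 s: cap seated on the inlet, flap open at about 1.76 rad, and filter plate held still and upright over the middle of the tray (no verdict was returned).

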